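Tighten the lock ring of the filling pump with the pin spanner

ROBOT

A 6-joint arm with a two-finger parallel gripper is mounted at the origin on the work surface. World frame = base frame: x ahead of the robot, y to its left, z up, the work surface at z = 0. Lengths are in mm, angles in rad, forces in N, time in s.
With the tool pointing down it reaches from about 350 to 775 mm from the base axis. Payload 7.3 kg.
Tool frame: the origin (TCP) lies between the finger pads; the fingertips stand 14 mm ahead of it and the grasp point (between the pads) lies 5 mm behind it; y points along the fingers, z is the direction in which the jaws open and shut, and the axes are right-handed (so a half turn about y gives the same grasp; the last joint's range is limited). The gripper opens to 92 mm and grips with 3 to 60 N. Pads are 19 mm wide; open, the fingers measure 130 mm over their backs; the gripper's body (75 mm by 190 mm) begins 47 mm behind the grasp point.
Start: joints at [1.048, 0.342, 1.524, -0, 1.275, -0.146], TCP at [193.159, 488.194, 240.741] pointing down, gripper open.
Joint ranges: [-2.53, 2.53], [-0.77, 2.02], [0.04, 2.7], [-1, 4.14], [0.28, 2.66], [-3.11, 3.11]. Speed limits (rad/s): [2.57, 2.57, 3.14, 3.14, 3.14, 3.14].

INTERFACE

Orientations are given as [roll, pitch, yaw] about the fixed x, y, z axes, in that order (R = Rz(yaw) Ry(pitch) Rx(roll)).
In Python, from plant import bot, vision, order gives the robot as it stands.
- The arm moves only by the tool apply_moves, never from a script. Its argument "rows" is a list of rows, each a list of 3 entries, a list of its own where there are three numbers: the shift along the tool's x, y, z in cm, then the turn about the tool's y in rad, then the finger opening in cm, from 0 to 9.18. A call has 1 to 5 rows; each row is the pose to reach, as a shift and turn from the pose measured when the call began, along the tool's axes at that moment; what a row does not reach only later rows make up. A row lasts 1/8 s, in which the tool goes at most 62.5 mm and 10.7 degrees, less where a joint would pass 70% of its speed; a pose out of reach is approached as far as the arm can. A call with a gripper value outside its range is refused whole. The fingers move at their own pace and stop on an object; the grip force is fixed at half the most. Time passes only in rows, so rows that repeat a pose let the fingers close. It gives the time, the measured TCP pose, the force and the opening at its end, in the units of the state.
- bot.get_obs(): the state, without advancing time (a new reading comes with each control period).
- vision.capture(name): name is "side" or "top" or "wrist"; returns the picture (384x512x3 uint8, red, green, blue); there is no depth.
- vision.camera_info(name): a dict with "mtx" (3x3 intrinsics, pixels), "rvec" (rotation vector, rad) and "tvec" (3), from world to camera coordinates, as OpenCV has them. Camera axes: x right, y down, z forward; pixel columns grow to the right and rows downward; lengths in mm; the calibration is good to about 2 mm. The wrist camera is an equidistant fisheye: a pixel r from the principal point sees the ray r / f radians off the axis. A picture is of the moment at which its call begins: read the wrist's pose just before it. camera_info takes no time and is no camera call; for the wrist camera it gives the pose at the moment of the call.
- order.close_job(): hands the job in, once; it reports no verdict.
The state is a dict: "time": time; "joint_positions": joint angles; "dq": joint speeds; "tau": joint torques, N m; "tool_pos": TCP position; "tcp_rot": TCP orientation; "contact_force": force on the tool from outside, world axes, zero at the start; "moment": the same for the moment, N m; "grip_width": finger opening in mm.
Only numpy, scipy, OpenCV 4.12 (cv2) and the standard library are available. Lean on these libraries where they do the work, as an engineer would, in place of code of your own. Each camera call takes 0.05 s, during which the arm holds its last target.

TASK

The filling pump has been put together after washing, but its brass lock ring is still loose. Take the blue-handled two-pin spanner from its rest, let both pins into the ring's two holes before turning (feel for the holes gently, never force it), turn the ring clockwise seen from above until it is fully home against its stop, and put the spanner back in its white rest. Keep the fingers off the pump and do not disturb the other things on the table.

Things in the scene. Friction and masses are not known exactly. Their poses are not given: they have to be found in the camera images.
- pump: Fixed upright steel filling pump: round foot 132 wide, 12 high; housing 100 in diameter up to 84 high; on it the brass lock ring, 86 in diameter, 14 high, round a steel dome 43 wide, 12 high. An outlet pipe (flange 52 wide) points along the pump's +x, to 93 from the axis, its centre 45 high. Origin: centre of the underside, z up.
- ring_top (a point): Point on the pump's axis level with the lock ring's top face, 98 above the table; its axes are the pump's and do not turn with the ring. The ring has two slotted holes opposite each other, centres 30 from the axis, 10.4 wide, about 15 long radially, 14 deep. Ring friction: stiff, about 0.3 N m; pins sliding on its face with less than 6 N do not turn it; it stays where left.
- ring (a joint): Turn still needed, clockwise seen from above, to bring the ring home, in rad: 0 = home on its hard stop; starts at 0.55 to 0.95. The line through the holes stands at the pump's +x turned counter-clockwise by this value, but may be up to 0.25 rad off that either way (the same error all through the turn), as the ring seats differently after each assembly: find the holes by feel or by eye.
- key: Loose two-pin spanner, 0.25 kg: dark bar 114 (x) by 20 by 8; two pins pointing down, 8 thick, 12 long, tapered ends, at 30 either way along x; upright blue grip on top, 44 (x) by 14 (y) by 48 high. Origin midway between the pin tips; bar from z 12 to 20, grip from 20 to 68. A half turn makes no difference. Fully in the ring its bar lies on the ring. Force against the pump must stay under 60 N.
- rest: Fixed white block 150 (x) by 60 by 26 high with a slot in its top, 86 (x) by 15, 20 deep, in which both pins stand while the bar lies on the top. Origin: centre of the underside; the spanner in its rest has its origin 14 above this and its x along the rest's x, and starts so.
- bowl: Steel bowl, 140 wide, 60 high, bystander. Origin: centre of the underside.
- spray: White bottle with a green cap, 64 wide, 170 high, bystander. Origin: centre of the underside.
- spatula: White spatula 240 long lying flat, bystander.
- nozzle: Steel outlet nozzle, cone 52 wide at the foot and 60 high, bystander. Origin: centre of the underside.
- clamp: Dark steel clamp ring 72 wide, 12 high, lying flat, bystander. Origin: centre of the underside.
- cup: Steel cup 72 wide, 85 high, bystander. Origin: centre of the underside.
- wrench: Steel wrench 170 long lying flat, bystander.
Things that resemble listed ones, but are neither listed nor needed, are in the scene too. Leave any purple or red look-alike of the key alone.

How it is judged (in metres and radians):
On the way, in this order (a step that is already met when the one before it is completed fails the run):
1. both pins are in the ring's holes (tips more than 8 mm below the ring's top, spanner upright and centred) before the ring has been turned (z of key in the frame of ring_top below -0.008 m and horizontal distance between key and ring_top below 0.005 m and angle between key's own z axis and vertical below 0.12 rad and value of joint ring above 0.35 rad), for 0.2 s.
2. the ring is home, within 0.03 rad, with both pins still in its holes (value of joint ring below 0.03 rad and z of key in the frame of ring_top below -0.006 m and horizontal distance between key and ring_top below 0.006 m), for 0.2 s.
At the end, for the whole second after the job is handed in: The lock ring is home (within 0.03 rad of its stop), and the spanner stands upright and at rest in its rest, pins in the slot (origin within 12 mm of the rest's axis and not more than 4 mm above its seated height, along the slot within 0.2 rad) (value of joint ring below 0.03 rad and z of key in the frame of rest below 0.018 m and horizontal distance between key and rest below 0.012 m and angle between the x axis of key and the x axis of rest, either way round below 0.2 rad and angle between key's own z axis and vertical below 0.1 rad and linear speed of key below 0.02 m/s); the robot touches nothing.
It fails at once if the spanner is pressed or forced against the pump or ring with more than 60 N (contact force between key and pump above 60 N).
It fails at once if the fingers push on the pump or its ring (contact force between the fingers and pump above 3 N).
It fails at once if a bystander is moved more than 30 mm (distance of any of bowl, spray, spatula, nozzle, clamp, cup, wrench from where it was at the start of the episode above 0.03 m).
It also fails if it takes over 72 s, if anything falls off the work surface, if the arm or the gripper's body presses on something with over 40 N, if the wrist force passes 120 N, or if a joint passes its speed limit or range.

## Working session

There is one attempt and no reset: what is moved stays moved. The work goes in short steps, Python scripts to look and compute and a tool call to move; the robot and the scene stay as the last step left them, time stands still between calls to the robot, and variables do not carry over. Pictures are saved under pics/ and viewed, and the job is handed in when it is done.

Besides the shell and the picture viewer there is one more tool, called by a JSON object that holds its "name" and its "arguments". apply_moves: Moves the arm, as the interface text tells. Its arguments: {"type":"object","properties":{"rows":{"type":"array","items":{"type":"array"}}},"required":["rows"]}

```bash
ls; mkdir -p pics
python3 - <<'E'
from plant import bot, vision, order
import cv2
o=bot.get_obs()
print(o)
for n in ["side","top","wrist"]:
    i=vision.camera_info(n); print(n,i)
    im=vision.capture(n); cv2.imwrite(f"pics/{n}0.png",im[:,:,::-1])
E
```

```text
pics
{'time': 0.0, 'joint_positions': array([ 1.04800257e+00,  3.42726646e-01,  1.52503570e+00, -1.69674086e-05,
        1.27543661e+00, -1.46004291e-01]), 'dq': array([-6.53849319e-05,  4.42208065e-04, -1.12692616e-03,  3.78229417e-04,
       -7.41482175e-04,  1.84406287e-04]), 'tau': array([ 1.11360721e-03, -4.31242275e+01, -2.44226611e+01,  7.17166322e-02,
        5.59272291e-02, -1.44762357e-04]), 'tool_pos': array([192.94772883, 487.82095393, 240.03641099]), 'tcp_rot': array([-1.57238790e+00,  2.17643160e-04, -3.76784692e-01]), 'contact_force': array([-0.66191025, -0.60321385, -0.06855419]), 'moment': array([ 0.00257446, -0.00563621,  0.00615188]), 'grip_width': 91.70639828083833}
side {'mtx': array([[416.86365839,   0.        , 255.15784893],
       [  0.        , 416.86365839, 194.47315126],
       [  0.        ,   0.        ,   1.        ]]), 'rvec': array([ 2.33794722, -0.73259351,  0.2739504 ]), 'tvec': array([-463.84437623,  293.60933366, 1095.65035801])}
top {'mtx': array([[349.75585339,   0.        , 260.88858248],
       [  0.        , 349.75585339, 192.69235811],
       [  0.        ,   0.        ,   1.        ]]), 'rvec': array([ 2.19071314, -2.16024092,  0.10324901]), 'tvec': array([  -6.63126907,  537.83873068, 1205.65183286])}
wrist {'mtx': array([[297.31863964,   0.        , 262.58537613],
       [  0.        , 297.31863964, 186.42543209],
       [  0.        ,   0.        ,   1.        ]]), 'rvec': array([-2.38060128, -1.62124642, -0.24468655]), 'tvec': array([-524.5403742 ,  -37.85682838,  392.42037017])}
```

View pics/side0.png

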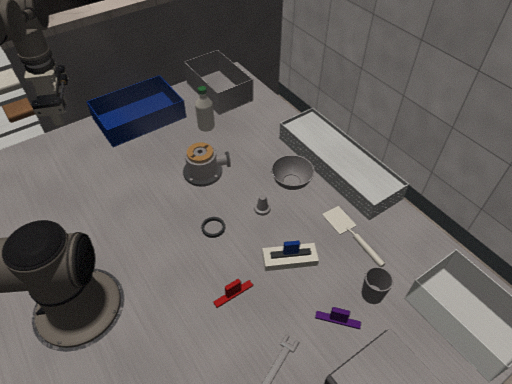

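View pics/top0.png

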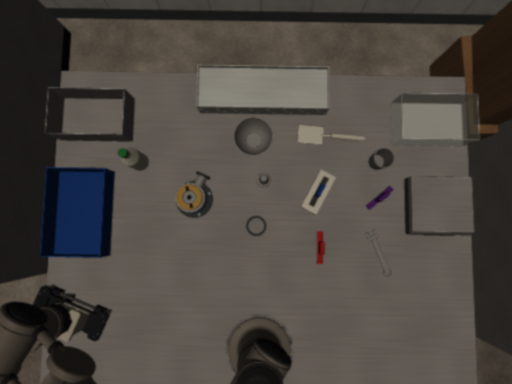

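View pics/wrist0.png

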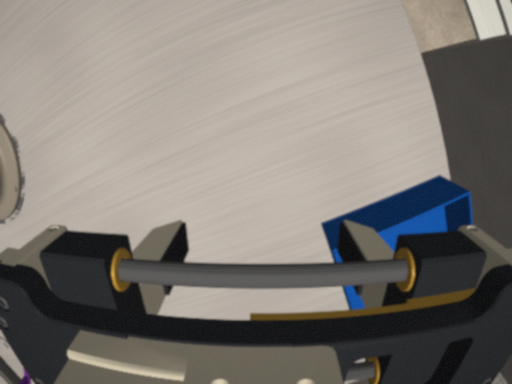

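The blue-handled spanner sits in the white rest at top (320,190) and side (290,252). The red one at top (320,247) and the purple one at (380,197) are look-alikes. The pump is at top (190,198), with its outlet at (203,178). I'll enlarge these areas and measure.

```bash
cat > h.py <<'E'
import numpy as np, cv2
from plant import bot, vision, order
def cam(n):
    i=vision.camera_info(n); R=cv2.Rodrigues(np.array(i["rvec"]))[0]
    return np.array(i["mtx"]),R,np.array(i["tvec"]).ravel()
def ray(c,px,fish=False):
    K,R,t=c
    d=np.array([(px[0]-K[0,2])/K[0,0],(px[1]-K[1,2])/K[1,1]])
    if fish:
        th=np.hypot(*d); s=np.sin(th)/th if th>1e-9 else 1
        v=np.array([d[0]*s,d[1]*s,np.cos(th)])
    else: v=np.array([d[0],d[1],1.])
    return -R.T@t, R.T@v
def onz(c,px,z,fish=False):
    o,v=ray(c,px,fish); return o+v*(z-o[2])/v[2]
def proj(c,P,fish=False):
    K,R,t=c; p=R@np.asarray(P,float)+t
    if fish:
        r=np.hypot(p[0],p[1]); th=np.arctan2(r,p[2]); s=th/max(r,1e-9)
        return np.array([K[0,0]*p[0]*s+K[0,2],K[1,1]*p[1]*s+K[1,2]])
    return np.array([K[0,0]*p[0]/p[2]+K[0,2],K[1,1]*p[1]/p[2]+K[1,2]])
def tri(c1,p1,c2,p2):
    o1,v1=ray(c1,p1);o2,v2=ray(c2,p2)
    A=np.stack([v1,-v2],1); s=np.linalg.lstsq(A,o2-o1,rcond=None)[0]
    a=o1+v1*s[0]; b=o2+v2*s[1]; return (a+b)/2, np.linalg.norm(a-b)
def shot(n,name):
    c=cam(n); im=vision.capture(n)[:,:,::-1].copy(); cv2.imwrite(f"pics/{name}.png",im); return c,im
E
python3 - <<'E'
from h import *
ims={n:cv2.imread(f"pics/{n}0.png") for n in("top","side")}
t=cam("top");s=cam("side")
print("cams",-t[1].T@t[2],-s[1].T@s[2])
def comps(im,lo,hi,mn=8):
    hsv=cv2.cvtColor(im,cv2.COLOR_BGR2HSV); m=cv2.inRange(hsv,lo,hi)
    n,l,st,ce=cv2.connectedComponentsWithStats(m)
    return [(st[i][:5].tolist(),ce[i].round(1).tolist()) for i in range(1,n) if st[i][4]>=mn],l
for n in ims:
    print(n,"blue",comps(ims[n],(105,120,30),(125,255,255))[0])
    print(n,"brass",comps(ims[n],(10,90,60),(25,255,255))[0])
a=cv2.resize(ims["top"][165:225,160:220],None,fx=6,fy=6,interpolation=cv2.INTER_CUBIC)
b=cv2.resize(ims["top"][160:220,290:350],None,fx=6,fy=6,interpolation=cv2.INTER_CUBIC)
cv2.imwrite("pics/crop1.png",np.hstack([a,b]))
a=cv2.resize(ims["side"][130:190,170:240],None,fx=5,fy=5,interpolation=cv2.INTER_CUBIC)
b=cv2.resize(ims["side"][225:285,255:325],None,fx=5,fy=5,interpolation=cv2.INTER_CUBIC)
cv2.imwrite("pics/crop2.png",np.hstack([a,b]))
E
```

```text
cams [ 424.66915016    3.46523266 1250.02196825] [  98.3035885  -668.02765216 1022.68431768]
top blue [([40, 167, 66, 90, 4385], [77.5, 212.7]), ([316, 184, 9, 13, 48], [319.7, 189.9])]
top brass [([460, 35, 13, 60, 514], [467.4, 62.3]), ([479, 124, 19, 10, 154], [487.9, 128.5]), ([176, 184, 26, 26, 384], [188.8, 196.8])]
side blue [([86, 75, 98, 72, 3176], [130.5, 107.6]), ([283, 241, 17, 14, 186], [290.9, 247.2])]
side brass [([2, 98, 31, 21, 388], [17.3, 107.9]), ([187, 142, 26, 21, 302], [199.5, 152.1])]
```

View pics/crop1.png

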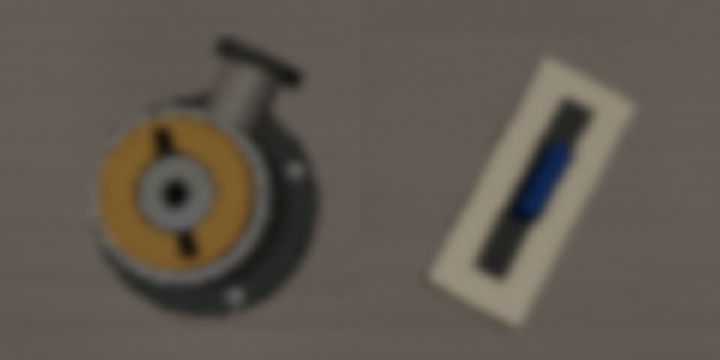

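View pics/crop2.png

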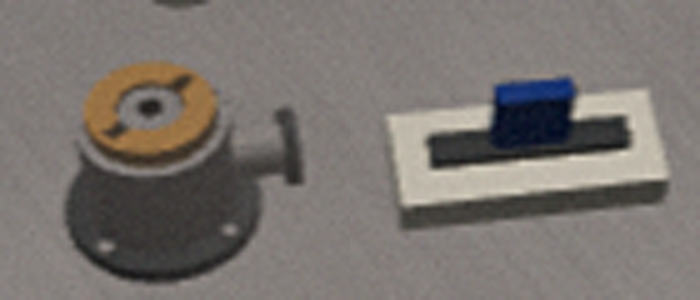

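The crops confirm it: the blue grip stands on a dark bar in the white block. The ring's two dark holes show in the top view at crop (162,140) and (186,243), and the outlet points to crop (258,62). Now the metric measurements.

Run:
```python
from h import *
ims={n:cv2.imread(f"pics/{n}0.png") for n in("top","side")}
C={n:cam(n) for n in ims}
for n in ims:
    c=C[n];im=ims[n];hsv=cv2.cvtColor(im,cv2.COLOR_BGR2HSV)
    # ring
    m=cv2.inRange(hsv,(10,90,60),(25,255,255)); k,l,st,ce=cv2.connectedComponentsWithStats(m)
    i=[i for i in range(1,k) if 150<st[i][4]<450 and 170<ce[i][0]<215 and 140<ce[i][1]<210][0]
    cs,_=cv2.findContours((l==i).astype(np.uint8),cv2.RETR_EXTERNAL,cv2.CHAIN_APPROX_NONE)
    h=cv2.convexHull(cs[0]); e=cv2.fitEllipse(cs[0]);
    P=np.array([onz(c,p[0],98)[:2] for p in cs[0]])
    # circle fit
    A=np.c_[2*P,np.ones(len(P))]; x=np.linalg.lstsq(A,(P**2).sum(1),rcond=None)[0]
    print(n,"ring centre ell",onz(c,e[0],98)[:2],"circ",x[:2],"R",np.sqrt(x[2]+x[0]**2+x[1]**2))
    ctr=x[:2]
    # holes: dark pixels in annulus 23..39 mm
    x0,y0,w,hh=st[i][:4]; pts=[]
    g=im.max(2).astype(float)
    S=4
    big=cv2.resize(im,None,fx=S,fy=S,interpolation=cv2.INTER_CUBIC).max(2)
    for v in range(y0*S,(y0+hh)*S):
        for u in range(x0*S,(x0+w)*S):
            q=onz(c,((u+.5)/S-.5,(v+.5)/S-.5),98)[:2]-ctr; r=np.hypot(*q)
            if 24<r<37: pts.append((q[0],q[1],float(big[v,u])))
    pts=np.array(pts); th=np.median(pts[:,2])*0.62
    d=pts[pts[:,2]<th]; a=np.arctan2(d[:,1],d[:,0])
    print(" hole ang (mod pi)",np.angle(np.mean(np.exp(2j*a)))/2,len(d))
    for s in(1,-1):
        q=d[(s*d[:,0])>0]; 
        if len(q): print("  hole",q.mean(0)[:2], np.arctan2(q[:,1].mean(),q[:,0].mean()),len(q))
    # rest white
    box=(290,160,350,220) if n=="top" else (255,225,325,285)
    sub=im[box[1]:box[3],box[0]:box[2]].max(2)
    print(" th",np.median(sub),sub.max())
    m=(sub>(np.median(sub)+sub.max())/2).astype(np.uint8)
    cs,_=cv2.findContours(m,cv2.RETR_EXTERNAL,cv2.CHAIN_APPROX_NONE); cc=max(cs,key=cv2.contourArea)
    P=np.array([onz(c,(p[0][0]+box[0],p[0][1]+box[1]),26)[:2] for p in cc]).astype(np.float32)
    print(" rest rect",cv2.minAreaRect(P))
    # blue
    m=cv2.inRange(hsv[box[1]:box[3],box[0]:box[2]],(105,100,30),(125,255,255))
    cs,_=cv2.findContours(m,cv2.RETR_EXTERNAL,cv2.CHAIN_APPROX_NONE); cc=max(cs,key=cv2.contourArea)
    P=np.array([onz(c,(p[0][0]+box[0],p[0][1]+box[1]),82)[:2] for p in cc]).astype(np.float32)
    print(" blue@82",cv2.minAreaRect(P))
t=C["top"];s=C["side"]
f=tri(t,(160+258/6,165+62/6),s,(170+290/5,130+147/5)); print("flange",f)
print(tri(t,(160+175/6,165+193/6),s,(170+150/5,130+107/5)))
```

```text
top ring centre ell [514.19081074 238.89965981] circ [514.32560265 238.8966767 ] R 41.568367115998136
 hole ang (mod pi) 0.2578376877248262 336
  hole [28.64612721  7.74197251] 0.26395643533001123 174
  hole [-28.86145867  -7.43284687] -2.889534534082168 162
 th 97.0 152
 rest rect ((545.641357421875, -200.88131713867188), (59.627872467041016, 148.67225646972656), 62.346073150634766)
 blue@82 ((544.289306640625, -196.031982421875), (12.845348358154297, 47.153778076171875), 60.47169494628906)
side ring centre ell [510.38544041 234.39115274] circ [510.8424225  235.14581147] R 42.46593016098988
 hole ang (mod pi) 0.31966922910432144 228
  hole [25.36651359 12.1997158 ] 0.44828190534278634 139
  hole [-26.83312755  -2.6410194 ] -3.0434847997931422 89
 th 133.0 205
 rest rect ((544.636962890625, -201.39706420898438), (58.595130920410156, 148.8462677001953), 62.2277946472168)
 blue@82 ((534.0675659179688, -213.17881774902344), (41.49749755859375, 44.96214294433594), 55.23153305053711)
flange (array([594.75548831, 203.04402363,  42.07359857]), np.float64(1.3929767274024456))
(array([513.52950095, 237.96325387,  95.38693608]), np.float64(0.8937844098464383))
```

Ring centre is about (513,237). The hole line is at 0.26 rad and the outlet at −0.40, so relative +0.66, which fits the expected range. The rest is at (545,−201) with its axis at −0.483. I'll work out the approach.

```bash
cat >> h.py <<'E'
def go(x,y,z,yaw):
    o=bot.get_obs(); p=np.array(o["tool_pos"]); r=np.array(o["tcp_rot"])
    from scipy.spatial.transform import Rotation as Ro
    R=Ro.from_euler("xyz",r).as_matrix()
    d=R.T@(np.array([x,y,z])-p)/10
    dy=(yaw-np.arctan2(R[1,0],R[0,0])+np.pi)%(2*np.pi)-np.pi
    print("t",round(o["time"],2),"pose",p.round(1),r.round(3),"F",np.round(o["contact_force"],1),"M",np.round(o["moment"],2),"w",round(o["grip_width"],1))
    print("shift cm",d.round(2),"turn",round(-dy,3))
E
python3 -c "
from h import *
go(545,-201,200,-.483)"
```

```text
t 0.15 pose [193.  487.9 240.2] [-1.572  0.    -0.377] F [0.2 1.1 0.2] M [-0.01  0.01 -0.06] w 92.1
shift cm [ 58.08   4.07 -51.11] turn 0.106
```

{"name": "apply_moves", "arguments": {"rows": [[[4.6,0,-4.1],0,9.18],[[9.2,0,-8.2],0.02,9.18],[[13.8,0,-12.3],0.04,9.18],[[18.4,0,-16.4],0.06,9.18],[[23.0,0,-20.5],0.08,9.18]]}}

```text
time: 0.78
tool_pos: [331.9, 210.9, 240.5]
tcp_rot: [-1.572, -0.0, -0.457]
contact_force: [1.9, 0.8, 0.4]
grip_width: 91.4
```

```bash
python3 -c "
from h import *
go(545,-201,200,-.483)"
```

```text
t 0.78 pose [331.9 210.9 240.5] [-1.572 -0.    -0.457] F [1.9 0.8 0.4] M [ 0.03 -0.03  0.06] w 91.4
shift cm [ 37.3    4.08 -27.56] turn 0.026
```

{"name": "apply_moves", "arguments": {"rows": [[[5,0.5,-3.7],0.01,9.18],[[10,1,-7.4],0.026,9.18],[[15,1.5,-11.1],0.026,9.18],[[20,2,-14.8],0.026,9.18],[[25,2.5,-18.4],0.026,9.18]]}}

```text
time: 1.4
tool_pos: [475.3, -66.0, 215.5]
tcp_rot: [-1.571, -0.0, -0.483]
contact_force: [1.7, 0.1, -1.0]
grip_width: 91.7
```

```bash
python3 -c "
from h import *
go(545,-201,200,-.483)"
```

```text
t 1.4 pose [475.3 -66.  215.5] [-1.571 -0.    -0.483] F [ 1.7  0.1 -1. ] M [-0.04 -0.01 -0.04] w 91.7
shift cm [12.45  1.56 -8.71] turn -0.0
```

{"name": "apply_moves", "arguments": {"rows": [[[5,0.5,-3.5],0,9.18],[[10,1.2,-7],0,9.18],[[12.45,1.5,-8.7],0,9.18],[[12.45,1.5,-8.7],0,9.18],[[12.45,1.5,-8.7],0,9.18]]}}

```text
time: 2.02
tool_pos: [544.6, -200.2, 200.3]
tcp_rot: [-1.571, 0.001, -0.484]
contact_force: [-1.3, 0.5, -0.1]
grip_width: 92.0
```

Run:
```python
from h import *
go(545,-201,54,-.483)
c,im=shot("wrist","w1"); print("cam",-c[1].T@c[2])
for P in [(545,-201,82),(545,-201,26)]: print(P,proj(c,P,True))
```

```text
t 2.02 pose [ 544.6 -200.2  200.3] [-1.571e+00  1.000e-03 -4.840e-01] F [-1.3  0.5 -0.1] M [-0.03  0.    0.01] w 92.0
shift cm [ 0.09 14.63 -0.05] turn -0.001
cam [ 472.64954897 -161.98460127  345.0333392 ]
(545, -201, 82) [261.76874191 186.72388037]
(545, -201, 26) [261.95522001 171.64406271]
```

View pics/w1.png

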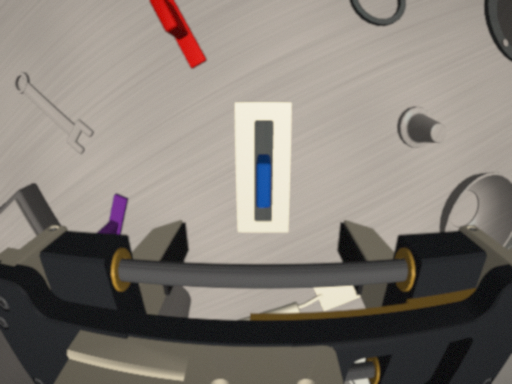

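The wrist view shows the blue grip at about (264,180), upright in the white block and centred between the fingers. The red spanner (180,30) and the purple one (118,212) are clear of it.

Run:
```python
from h import *
c=cam("wrist"); im=cv2.imread("pics/w1.png"); hsv=cv2.cvtColor(im,cv2.COLOR_BGR2HSV)
def rect(m,z,roi):
    x0,y0,x1,y1=roi; k=np.zeros_like(m);k[y0:y1,x0:x1]=m[y0:y1,x0:x1]
    cs,_=cv2.findContours(k,cv2.RETR_EXTERNAL,cv2.CHAIN_APPROX_NONE); cc=max(cs,key=cv2.contourArea)
    print(cv2.boundingRect(cc),z,cv2.minAreaRect(np.array([onz(c,p[0],z,True)[:2] for p in cc]).astype(np.float32)))
white=((hsv[:,:,1]<40)&(hsv[:,:,2]>215)).astype(np.uint8)
rect(white,26,(225,95,300,240))
b=cv2.inRange(hsv,(105,120,60),(125,255,255)); rect(b,82,(240,140,290,220))
d=(hsv[:,:,2]<110).astype(np.uint8); 
rect(((hsv[:,:,2]<140)).astype(np.uint8),34,(245,110,285,228))
```

```text
(235, 102, 57, 131) 26 ((544.3156127929688, -199.56887817382812), (60.82535171508789, 150.98886108398438), 62.30497360229492)
(256, 155, 15, 53) 82 ((541.4169311523438, -197.50193786621094), (13.23515796661377, 50.14839172363281), 62.44715881347656)
(255, 121, 18, 100) 34 ((545.0537719726562, -199.04563903808594), (18.06731605529785, 111.7210922241211), 62.03303527832031)
```

{"name": "apply_moves", "arguments": {"rows": [[[0,5,0],0,9.18],[[0,9,0],0,9.18],[[0,12,0],0,9.18],[[0,14,0],0,9.18],[[0,14.6,0],0,9.18]]}}

```text
time: 2.7
tool_pos: [543.9, -198.4, 54.0]
tcp_rot: [-1.571, 0.002, -0.481]
contact_force: [-0.1, -0.6, 0.4]
grip_width: 91.9
```

{"name": "apply_moves", "arguments": {"rows": [[[0,0,0],0,5],[[0,0,0],0,2],[[0,0,0],0,0],[[0,0,0],0,0],[[0,0,0],0,0]]}}

```text
time: 3.32
tool_pos: [544.0, -198.5, 54.2]
tcp_rot: [-1.571, 0.002, -0.481]
contact_force: [0.0, 0.5, -0.3]
grip_width: 46.4
```

Run:
```python
from h import *
go(544.7,-200,54,-.483)
```

```text
t 3.33 pose [ 544.  -198.5   54.2] [-1.571  0.002 -0.481] F [ 0.   0.5 -0.3] M [-0.04 -0.03 -0.03] w 46.4
shift cm [ 0.13  0.02 -0.1 ] turn 0.002
```

{"name": "apply_moves", "arguments": {"rows": [[[0.1,0,-0.1],0,0],[[0.1,0,-0.1],0,0],[[0.1,0,-0.1],0,0],[[0.1,0,-0.1],0,0],[[0.1,0,-0.1],0,0]]}}

```text
time: 3.95
tool_pos: [544.4, -199.8, 54.1]
tcp_rot: [-1.571, 0.002, -0.481]
contact_force: [1.0, -0.5, -0.4]
grip_width: 14.0
```

{"name": "apply_moves", "arguments": {"rows": [[[0,0,0],0,0],[[0,0,0],0,0],[[0,0,0],0,0]]}}

```text
time: 4.32
tool_pos: [544.4, -199.8, 54.1]
tcp_rot: [-1.571, 0.002, -0.481]
contact_force: [-0.2, 0.4, 0.4]
grip_width: 14.0
```

Run:
```python
from h import *
go(544.7,-200,54,-.483)
```

```text
t 4.33 pose [ 544.4 -199.8   54.1] [-1.571  0.002 -0.481] F [-0.2  0.4  0.4] M [-0.04 -0.05 -0.01] w 14.0
shift cm [0.04 0.01 0.  ] turn 0.002
```

Gripped, opening 14.0, as expected. Lift straight up and look.

{"name": "apply_moves", "arguments": {"rows": [[[0,-2,0],0,0],[[0,-5,0],0,0],[[0,-9,0],0,0],[[0,-13,0],0,0],[[0,-14,0],0,0]]}}

```text
time: 4.95
tool_pos: [545.5, -200.3, 196.2]
tcp_rot: [-1.571, -0.002, -0.481]
contact_force: [-0.1, -0.2, -2.0]
grip_width: 13.9
```

Run:
```python
from h import *
go(513,237,195,0.26)
c,im=shot("wrist","w2"); cv2.imwrite("pics/w2c.png",cv2.resize(im[120:300,180:350],None,fx=3.3,fy=3.3,interpolation=cv2.INTER_CUBIC))
s,im=shot("side","s2"); cv2.imwrite("pics/s2c.png",cv2.resize(im[150:300,200:400],None,fx=3.5,fy=3.5,interpolation=cv2.INTER_CUBIC))
```

```text
t 4.95 pose [ 545.5 -200.3  196.2] [-1.571 -0.002 -0.481] F [-0.1 -0.2 -2. ] M [-0.04 -0.05  0.07] w 13.9
shift cm [-23.13   0.07  37.26] turn -0.741
```

View pics/w2c.png

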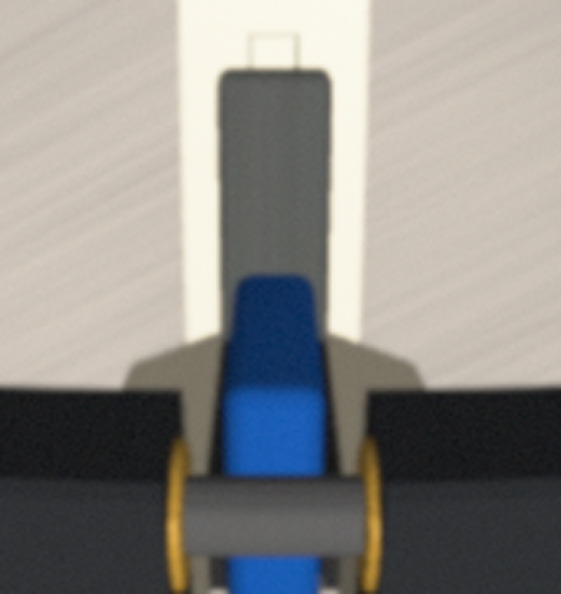

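View pics/s2c.png

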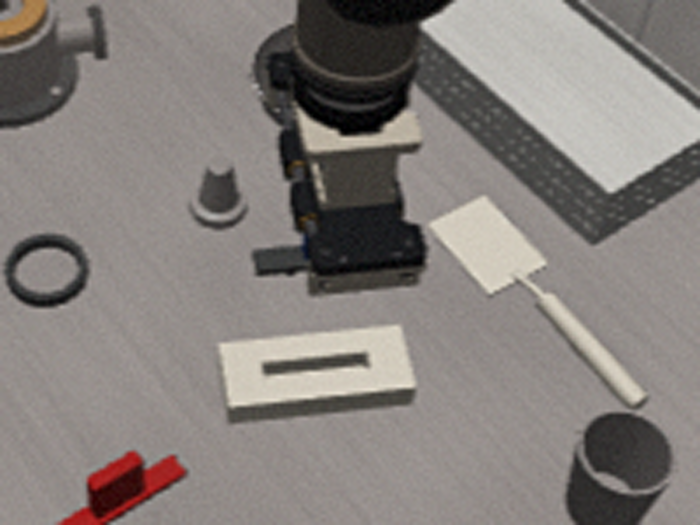

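The spanner is held upright and square, with its bar end at crop (276,72), and the rest slot is empty. I'll work out the key's offset in the hand, and the slot position for the return.

Run:
```python
from h import *
c=cam("wrist"); o=bot.get_obs(); p=np.array(o["tool_pos"]); yaw=o["tcp_rot"][2]
ux=np.array([np.cos(yaw),np.sin(yaw)]);uy=np.array([-ux[1],ux[0]])
for v in(70,72,74):
    q=onz(c,(180+276/3.3,120+v/3.3),p[2]-20,True)[:2]-p[:2]; print("bar end rel",q@ux,q@uy)
# slot and rest in side picture
s=cam("side"); im=cv2.imread("pics/s2.png")
roi=im[240:275,255:325]
K=cv2.resize(roi,None,fx=6,fy=6,interpolation=cv2.INTER_CUBIC); g=K.max(2)
m=(g>165).astype(np.uint8); cs,h=cv2.findContours(m,cv2.RETR_CCOMP,cv2.CHAIN_APPROX_NONE)
for cc in cs:
    if cv2.contourArea(cc)>600:
        P=np.array([onz(s,((q[0][0]+.5)/6-.5+255,(q[0][1]+.5)/6-.5+240),26)[:2] for q in cc]).astype(np.float32)
        print(cv2.boundingRect(cc),cv2.minAreaRect(P))
```

```text
bar end rel -56.549365005997316 0.7983750165522412
bar end rel -56.20574149446359 0.799121042796536
bar end rel -55.86190425765101 0.7998691622079236
(43, 16, 342, 141) ((544.64404296875, -200.40818786621094), (61.7960319519043, 152.62332153320312), 62.246315002441406)
(117, 62, 189, 44) ((544.35693359375, -199.93283081054688), (16.350698471069336, 88.78636932373047), 60.7360725402832)
```

Run:
```python
from h import *
go(590,258,200,0.26)
```

```text
t 5.05 pose [ 544.6 -199.9  194.1] [-1.571  0.002 -0.481] F [-0.5 -0.8 -3.1] M [-0.02  0.01  0.01] w 13.9
shift cm [-17.19  -0.57  42.69] turn -0.741
```

{"name": "apply_moves", "arguments": {"rows": [[[-1.5,0,4],-0.05,0],[[-3.6,-0.2,9],-0.15,0],[[-5.6,-0.4,14],-0.25,0],[[-7.6,-0.5,19],-0.35,0],[[-9.6,-0.6,24],-0.45,0]]}}

```text
time: 5.68
tool_pos: [569.6, 58.9, 197.6]
tcp_rot: [-1.57, 0.006, -0.028]
contact_force: [0.6, -0.4, -2.9]
grip_width: 14.1
```

Run:
```python
from h import *
go(590,258,200,0.26)
```

```text
t 5.67 pose [569.6  58.9 197.6] [-1.57   0.006 -0.028] F [ 0.6 -0.4 -2.9] M [ 0.03 -0.07 -0.07] w 14.1
shift cm [ 1.47 -0.24 19.96] turn -0.288
```

{"name": "apply_moves", "arguments": {"rows": [[[0.4,0,5],-0.1,0],[[0.8,-0.1,10],-0.2,0],[[1.2,-0.2,15],-0.288,0],[[1.5,-0.2,19],-0.288,0],[[1.5,-0.2,20],-0.288,0]]}}

```text
time: 6.3
tool_pos: [589.0, 260.7, 196.3]
tcp_rot: [-1.568, 0.01, 0.262]
contact_force: [0.4, 0.2, -3.6]
grip_width: 14.2
```

{"name": "apply_moves", "arguments": {"rows": [[[0,0,0],0,0],[[0,0,0],0,0]]}}

```text
time: 6.55
tool_pos: [588.6, 259.4, 195.0]
tcp_rot: [-1.569, 0.013, 0.262]
contact_force: [-0.0, 0.6, -3.0]
grip_width: 14.0
```

Run:
```python
from h import *
go(590,258,200,0.26)
c,im=shot("wrist","w3"); np.savez("w3.npz",K=c[0],R=c[1],t=c[2])
print(proj(c,(513,237,98),True))
```

```text
t 6.55 pose [588.6 259.4 195. ] [-1.569  0.013  0.262] F [-0.   0.6 -3. ] M [ 0.05 -0.02 -0.01] w 14.0
shift cm [ 0.1  -0.5  -0.17] turn 0.002
[259.17273928 101.00609441]
```

View pics/w3.png

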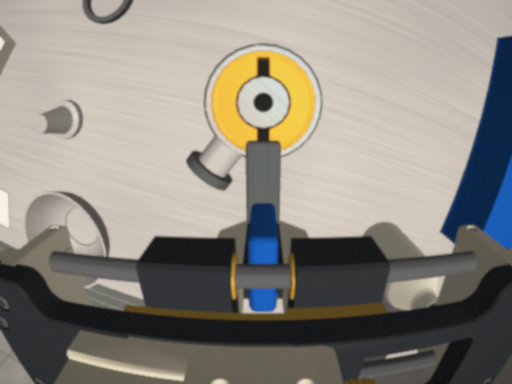

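The wrist view shows the ring at (263,101) with holes at (263,67) and (263,134), nearly in line with the bar. I'll measure precisely.

Run:
```python
from h import *
z=np.load("w3.npz"); c=(z["K"],z["R"],z["t"]); im=cv2.imread("pics/w3.png")
o=bot.get_obs(); yaw=o["tcp_rot"][2]
hsv=cv2.cvtColor(im,cv2.COLOR_BGR2HSV); m=cv2.inRange(hsv,(15,120,120),(32,255,255)); m[150:]=0
cs,_=cv2.findContours(m,cv2.RETR_EXTERNAL,cv2.CHAIN_APPROX_NONE); cc=max(cs,key=cv2.contourArea)
P=np.array([onz(c,p[0],98,True)[:2] for p in cc if p[0][1]<130])
A=np.c_[2*P,np.ones(len(P))]; x=np.linalg.lstsq(A,(P**2).sum(1),rcond=None)[0]; ctr=x[:2]
print("ring",ctr,np.sqrt(x[2]+ctr@ctr))
S=4; big=cv2.resize(im,None,fx=S,fy=S,interpolation=cv2.INTER_CUBIC).max(2)
for lo,hi in((26,34),(28,36)):
  for a0,name in((yaw+np.pi,"far"),(yaw,"near")):
    th=a0+np.linspace(-.5,.5,401); w=np.zeros(401)
    for r in np.linspace(lo,hi,9):
        for i,t in enumerate(th):
            q=proj(c,(ctr[0]+r*np.cos(t),ctr[1]+r*np.sin(t),98),True)
            if name=="near" and q[1]>139: continue
            w[i]+= big[int(round((q[1]+.5)*S-.5)),int(round((q[0]+.5)*S-.5))]<100
    s=th[w>2] 
    if len(s): print(name,lo,"edges",s.min(),s.max(),"mid rel",(s.min()+s.max())/2-(np.pi if name=="far" else 0), "width mm",30*(s.max()-s.min()))
# dome centre
m=(hsv[:,:,2]<80).astype(np.uint8)[90:115,250:280]; M=cv2.moments(m,True); print("dot",onz(c,(250+M["m10"]/M["m00"],90+M["m01"]/M["m00"]),98,True), (250+M["m10"]/M["m00"],90+M["m01"]/M["m00"]))
p=np.array(o["tool_pos"]);ux=np.array([np.cos(yaw),np.sin(yaw)]);uy=np.array([-ux[1],ux[0]])
# bar edges in this image
row=im[160,235:295].max(1); print(row.tolist())
for u in(247.5,280): 
    q=onz(c,(u,160),p[2]-20,True)[:2]-p[:2]; print(q@ux,q@uy)
q=onz(c,(264,142),p[2]-20,True)[:2]-p[:2]; print("end",q@ux)
```

```text
ring [508.10464049 238.68906954] 33.38158315335861
far 26 edges 3.255234631877987 3.547734631877987 mid rel 0.2598919782881941 width mm 8.774999999999999
near 26 edges 0.12114197828819395 0.40864197828819393 mid rel 0.26489197828819394 width mm 8.625
far 28 edges 3.265234631877987 3.530234631877987 mid rel 0.25614197828819396 width mm 7.950000000000004
near 28 edges 0.12614197828819396 0.4036419782881939 mid rel 0.26489197828819394 width mm 8.325
dot [512.95336957 240.01843902  98.        ] (262.8086956521739, 101.90869565217392)
[167, 165, 174, 186, 203, 207, 209, 208, 206, 197, 165, 121, 95, 95, 100, 101, 100, 102, 100, 102, 101, 104, 103, 105, 103, 105, 104, 106, 103, 103, 105, 102, 101, 104, 103, 105, 107, 107, 104, 106, 105, 106, 104, 102, 106, 141, 186, 208, 211, 213, 213, 213, 211, 210, 211, 212, 213, 213, 213, 213]
-46.02878652642588 -7.812429756682577
-46.06065822309184 10.600049409435787
end -56.32599273365895
```

Run:
```python
from h import *
z=np.load("w3.npz"); c=(z["K"],z["R"],z["t"]); im=cv2.imread("pics/w3.png")
o=bot.get_obs(); yaw=o["tcp_rot"][2]; p=np.array(o["tool_pos"]);ux=np.array([np.cos(yaw),np.sin(yaw)]);uy=np.array([-ux[1],ux[0]])
hsv=cv2.cvtColor(im,cv2.COLOR_BGR2HSV); m=cv2.inRange(hsv,(15,120,120),(32,255,255)); m[138:]=0
cs,_=cv2.findContours(m,cv2.RETR_LIST,cv2.CHAIN_APPROX_NONE)
pts=np.vstack([k[:,0] for k in cs if len(k)>20])
P=np.array([onz(c,q,98,True)[:2] for q in pts]); r=np.hypot(*(P-[513,239]).T); ok=(r>37)&(pts[:,1]<136)
Q=P[ok]
for _ in range(3):
    A=np.c_[2*Q,np.ones(len(Q))]; x=np.linalg.lstsq(A,(Q**2).sum(1),rcond=None)[0]; R=np.sqrt(x[2]+x[:2]@x[:2]); d=abs(np.hypot(*(Q-x[:2]).T)-R); Q=Q[d<1.5]
print("ring",x[:2],R,len(Q))
rel=x[:2]-p[:2]; print("rel to tcp along tool x,z(cm):",rel@ux/10,rel@uy/10)
print("yaw",yaw)
```

```text
ring [512.89620353 239.99994956] 41.66004155128914 212
rel to tcp along tool x,z(cm): -7.836293304630923 0.09797505516967148
yaw 0.26114197828819397
```

{"name": "apply_moves", "arguments": {"rows": [[[-4,0,0],0,0],[[-7,1,0],0,0],[[-7.8,2.5,0],0,0],[[-7.8,4,0],0,0],[[-7.8,4.8,0],0,0]]}}

```text
time: 7.22
tool_pos: [513.3, 238.5, 147.6]
tcp_rot: [-1.569, 0.012, 0.26]
contact_force: [-0.2, -0.3, -2.7]
grip_width: 13.9
```

{"name": "apply_moves", "arguments": {"rows": [[[0,0,0],0,0],[[0,0,0],0,0]]}}

```text
time: 7.48
tool_pos: [513.9, 238.5, 147.8]
tcp_rot: [-1.569, 0.011, 0.26]
contact_force: [0.2, 0.3, -2.6]
grip_width: 13.8
```

Run:
```python
from h import *
go(513,238.8,140,0.261)
c,im=shot("wrist","w4"); cv2.imwrite("pics/w4c.png",cv2.resize(im[90:260,180:350],None,fx=3.4,fy=3.4,interpolation=cv2.INTER_CUBIC))
s,im=shot("side","s4"); cv2.imwrite("pics/s4c.png",cv2.resize(im[120:200,160:260],None,fx=7,fy=7,interpolation=cv2.INTER_CUBIC))
```

```text
t 7.47 pose [513.9 238.5 147.8] [-1.569  0.011  0.26 ] F [ 0.2  0.3 -2.6] M [ 0.05 -0.05 -0.02] w 13.8
shift cm [-0.07  0.78  0.05] turn -0.001
```

View pics/w4c.png

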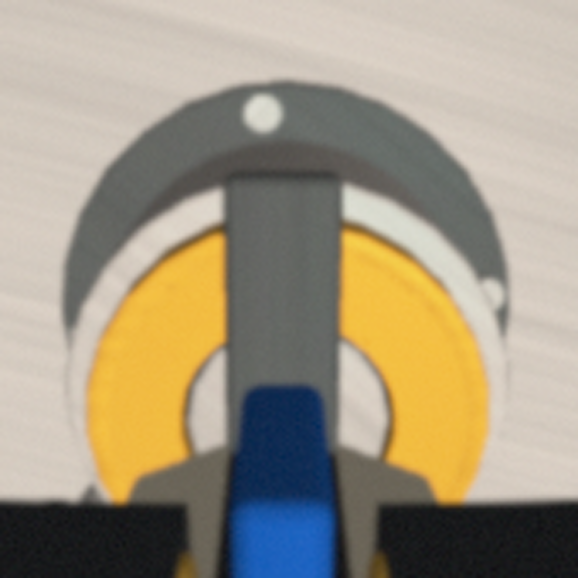

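View pics/s4c.png

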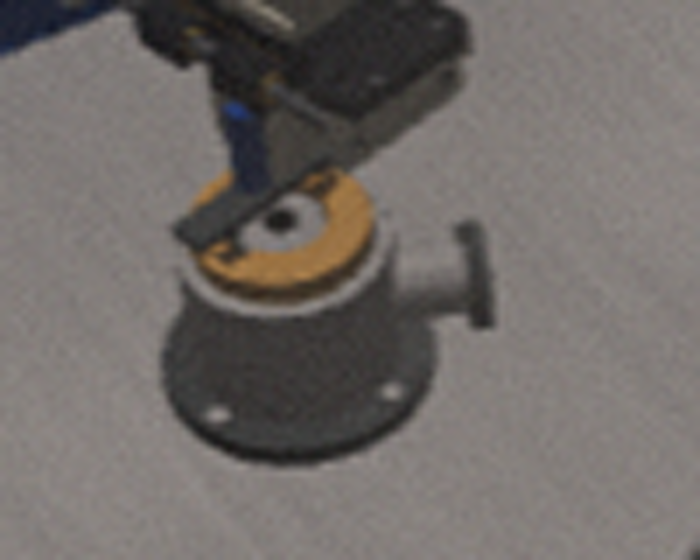

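The ring looks offset about 1 mm to the right of the bar (ring edges at crop 88/490, bar edges at 226/340). I'll compute it properly.

Run:
```python
from h import *
c=cam("wrist"); im=cv2.imread("pics/w4.png")
o=bot.get_obs(); yaw=o["tcp_rot"][2]; p=np.array(o["tool_pos"]);print(p,o["tcp_rot"]);ux=np.array([np.cos(yaw),np.sin(yaw)]);uy=np.array([-ux[1],ux[0]])
hsv=cv2.cvtColor(im,cv2.COLOR_BGR2HSV); m=cv2.inRange(hsv,(15,120,120),(32,255,255)); m[:,:180]=0
cs,_=cv2.findContours(m,cv2.RETR_LIST,cv2.CHAIN_APPROX_NONE)
pts=np.vstack([k[:,0] for k in cs if len(k)>20])
P=np.array([onz(c,q,98,True)[:2] for q in pts]); r=np.hypot(*(P-[513,239]).T); 
for nm,ok in(("outer",(r>38)&(pts[:,1]<225)),("inner",(r>18)&(r<25)&(pts[:,1]<215))):
    px=pts[ok];k=(abs(px[:,0]-246)<=2)|(abs(px[:,0]-280)<=2); Q=P[ok][~k]
    for _ in range(4):
        A=np.c_[2*Q,np.ones(len(Q))]; x=np.linalg.lstsq(A,(Q**2).sum(1),rcond=None)[0]; R=np.sqrt(x[2]+x[:2]@x[:2]); d=abs(np.hypot(*(Q-x[:2]).T)-R); Q=Q[d<1.2]
    rel=x[:2]-p[:2]; print(nm,x[:2],R,len(Q),"rel x,y",rel@ux,rel@uy)
g=cv2.resize(im,None,fx=4,fy=4,interpolation=cv2.INTER_CUBIC)[:,:,2].astype(float)
for row in(150,165,180,190,200):
    l=g[int((row+.5)*4)]; seg=l[235*4:295*4]; dk=np.where(seg<140)[0]; a=(dk.min()+.5)/4-.5+235;b=(dk.max()+.5)/4-.5+235
    z=p[2]-20; A=onz(c,(a,row),z,True)[:2]-p[:2];B=onz(c,(b,row),z,True)[:2]-p[:2]
    print(row,a,b,"x",A@ux,"y",A@uy,B@uy,"mid",(A+B)@uy/2)
```

```text
[513.79150095 238.61399476 148.00114136] [-1.56898664  0.01106957  0.26007744]
outer [511.40041101 239.83255761] 41.589741028728255 152 rel x,y -1.9973177375452302 1.7924643200235466
inner [512.28647716 240.16069036] 21.829975366742516 49 rel x,y -1.0566688350647395 1.8817053049175831
150 245.625 279.875 x -51.43758836932253 y -9.008623605386111 10.308973576102895 mid 0.6501749853583909
165 246.125 279.375 x -42.7521717735207 y -8.82131980762343 10.149310345816694 mid 0.6639952690966321
180 246.375 278.875 x -33.86983371930699 y -8.790047969000039 10.001834506465444 mid 0.6058932687327012
190 246.125 279.625 x -27.811872024408014 y -9.021376403885208 10.54426392821584 mid 0.7614437621653156
200 246.125 278.875 x -21.624803775528438 y -9.117072182277802 10.218085101257797 mid 0.5505064594899979
```

{"name": "apply_moves", "arguments": {"rows": [[[-0.12,0.3,0.1],0,0],[[-0.12,0.6,0.1],0,0],[[-0.12,0.6,0.1],0,0]]}}

```text
time: 7.95
tool_pos: [512.1, 239.3, 141.7]
tcp_rot: [-1.569, 0.012, 0.26]
contact_force: [-0.3, -0.6, -1.7]
grip_width: 13.6
```

Run:
```python
from h import *
go(512.6,239.5,140,0.26)
```

```text
t 7.95 pose [512.1 239.3 141.7] [-1.569  0.012  0.26 ] F [-0.3 -0.6 -1.7] M [0.05 0.02 0.01] w 13.6
shift cm [0.06 0.17 0.01] turn 0.0
```

Near the face. Descend in small steps, watching the force (free value about −2.6 N).

{"name": "apply_moves", "arguments": {"rows": [[[0,0.15,0],0,0],[[0,0.3,0],0,0],[[0,0.3,0],0,0]]}}

```text
time: 8.32
tool_pos: [511.9, 239.2, 138.5]
tcp_rot: [-1.569, 0.012, 0.26]
contact_force: [0.9, 0.3, -2.7]
grip_width: 13.8
```

{"name": "apply_moves", "arguments": {"rows": [[[0,0.15,0],0,0],[[0,0.2,0],0,0],[[0,0.2,0],0,0]]}}

```text
time: 8.7
tool_pos: [511.9, 239.2, 136.5]
tcp_rot: [-1.569, 0.012, 0.26]
contact_force: [-0.3, 0.7, -2.7]
grip_width: 13.8
```

Run:
```python
from h import *
go(512.6,239.5,140,0.26)
```

```text
t 8.7 pose [511.9 239.2 136.5] [-1.569  0.012  0.26 ] F [-0.3  0.7 -2.7] M [ 0.02  0.05 -0.04] w 13.8
shift cm [ 0.07 -0.35  0.01] turn 0.0
```

{"name": "apply_moves", "arguments": {"rows": [[[0,0.1,0],0,0],[[0,0.2,0],0,0],[[0,0.2,0],0,0]]}}

```text
time: 9.07
tool_pos: [511.8, 239.2, 134.4]
tcp_rot: [-1.569, 0.012, 0.26]
contact_force: [-0.1, -0.8, -2.6]
grip_width: 13.9
```

{"name": "apply_moves", "arguments": {"rows": [[[0,0.1,0],0,0],[[0,0.2,0],0,0],[[0,0.2,0],0,0]]}}

```text
time: 9.45
tool_pos: [511.7, 239.2, 132.3]
tcp_rot: [-1.569, 0.013, 0.26]
contact_force: [0.1, 0.4, -2.8]
grip_width: 13.8
```

Run:
```python
from h import *
go(512.6,239.5,140,0.26)
```

```text
t 9.45 pose [511.7 239.2 132.3] [-1.569  0.013  0.26 ] F [ 0.1  0.4 -2.8] M [ 0.05 -0.02  0.02] w 13.8
shift cm [ 0.08 -0.77  0.01] turn 0.0
```

Pin tips should already be about 6 mm into the holes with no contact force. Continue.

{"name": "apply_moves", "arguments": {"rows": [[[0.05,0.1,0],0,0],[[0.05,0.2,0],0,0],[[0.05,0.2,0],0,0]]}}

```text
time: 9.82
tool_pos: [512.1, 239.3, 130.2]
tcp_rot: [-1.569, 0.013, 0.26]
contact_force: [-0.6, -0.9, -2.1]
grip_width: 13.9
```

{"name": "apply_moves", "arguments": {"rows": [[[0,0.1,0],0,0],[[0,0.2,0],0,0],[[0,0.2,0],0,0]]}}

```text
time: 10.2
tool_pos: [512.0, 239.3, 128.0]
tcp_rot: [-1.569, 0.013, 0.26]
contact_force: [-0.1, 0.6, -3.1]
grip_width: 14.5
```

Run:
```python
from h import *
go(512.6,239.5,126,0.26)
s,im=shot("side","s5"); cv2.imwrite("pics/s5c.png",cv2.resize(im[120:200,160:260],None,fx=7,fy=7,interpolation=cv2.INTER_CUBIC))
```

```text
t 10.2 pose [512.  239.3 128. ] [-1.569  0.013  0.26 ] F [-0.1  0.6 -3.1] M [ 0.05 -0.01  0.02] w 14.5
shift cm [0.06 0.2  0.01] turn 0.0
```

View pics/s5c.png

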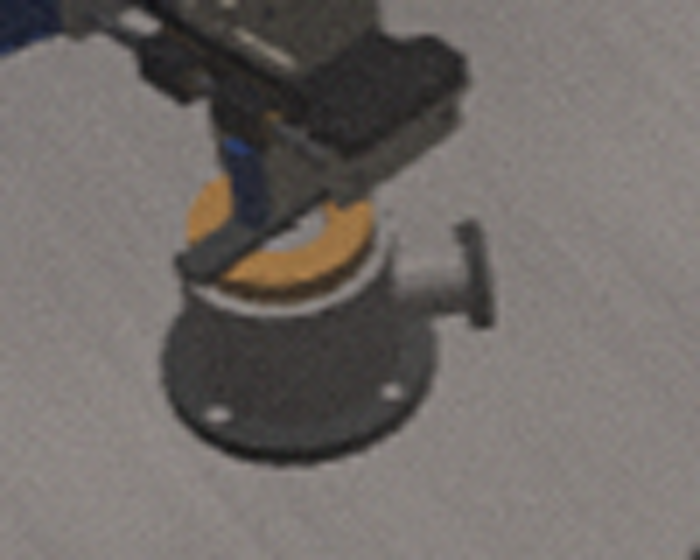

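Pins are in with no reaction. Seat 1 mm further, then start turning clockwise (positive turn) in small steps, watching forces and moment.

{"name": "apply_moves", "arguments": {"rows": [[[0.04,0.1,0],0,0],[[0.04,0.1,0],0,0],[[0.04,0.1,0],0.03,0],[[0.04,0.1,0],0.06,0]]}}

```text
time: 10.75
tool_pos: [512.4, 239.4, 127.1]
tcp_rot: [-1.57, 0.013, 0.198]
contact_force: [-0.8, 1.0, -3.4]
grip_width: 13.7
```

Run:
```python
from h import *
go(512.6,239.5,127,0.26)
```

```text
t 10.75 pose [512.4 239.4 127.1] [-1.57   0.013  0.198] F [-0.8  1.  -3.4] M [ 0.15 -0.02  0.28] w 13.7
shift cm [0.02 0.01 0.01] turn -0.062
```

{"name": "apply_moves", "arguments": {"rows": [[[0,0,0],0.04,0],[[0,0,0],0.08,0],[[0,0,0],0.12,0],[[0,0,0],0.16,0]]}}

```text
time: 11.25
tool_pos: [512.4, 239.6, 127.1]
tcp_rot: [-1.572, 0.013, 0.037]
contact_force: [-0.3, 0.6, -2.7]
grip_width: 14.0
```

Run:
```python
from h import *
go(512.6,239.5,127,0.26)
```

```text
t 11.25 pose [512.4 239.6 127.1] [-1.572  0.013  0.037] F [-0.3  0.6 -2.7] M [ 0.2  -0.02  0.32] w 14.0
shift cm [ 0.02  0.01 -0.01] turn -0.223
```

Turning steadily at about 0.32 N m (ring friction) with no side force. Continue.

{"name": "apply_moves", "arguments": {"rows": [[[0,0,0],0.04,0],[[0,0,0],0.08,0],[[0,0,0],0.12,0],[[0,0,0],0.16,0]]}}

```text
time: 11.75
tool_pos: [512.4, 239.8, 127.1]
tcp_rot: [-1.574, 0.012, -0.125]
contact_force: [0.2, 0.8, -3.1]
grip_width: 13.9
```

Run:
```python
from h import *
go(512.6,239.5,127,0.26)
```

```text
t 11.75 pose [512.4 239.8 127.1] [-1.574  0.012 -0.125] F [ 0.2  0.8 -3.1] M [ 0.24 -0.03  0.3 ] w 13.9
shift cm [ 0.02  0.01 -0.03] turn -0.385
```

{"name": "apply_moves", "arguments": {"rows": [[[0,0,0],0.03,0],[[0,0,0],0.06,0],[[0,0,0],0.09,0],[[0,0,0],0.12,0]]}}

```text
time: 12.25
tool_pos: [512.4, 240.0, 127.1]
tcp_rot: [-1.575, 0.012, -0.247]
contact_force: [0.3, 1.8, -3.4]
grip_width: 13.8
```

Run:
```python
from h import *
go(512.6,239.5,127,0.26)
```

```text
t 12.25 pose [512.4 240.  127.1] [-1.575  0.012 -0.247] F [ 0.3  1.8 -3.4] M [ 0.32 -0.07  0.32] w 13.8
shift cm [ 0.03  0.01 -0.04] turn -0.507
```

{"name": "apply_moves", "arguments": {"rows": [[[0,0,-0.03],0.025,0],[[0,0,-0.03],0.05,0],[[0,0,-0.03],0.05,0]]}}

```text
time: 12.62
tool_pos: [512.4, 240.0, 127.1]
tcp_rot: [-1.575, 0.012, -0.298]
contact_force: [0.5, 3.7, -5.2]
grip_width: 13.4
```

{"name": "apply_moves", "arguments": {"rows": [[[0,0,0],0.025,0],[[0,0,0],0.05,0],[[0,0,0],0.05,0]]}}

```text
time: 13.0
tool_pos: [512.5, 240.0, 127.1]
tcp_rot: [-1.575, 0.011, -0.348]
contact_force: [1.1, 3.1, -4.4]
grip_width: 14.1
```

Run:
```python
from h import *
go(512.6,239.5,127,0.26)
```

```text
t 13.0 pose [512.5 240.  127.1] [-1.575  0.011 -0.348] F [ 1.1  3.1 -4.4] M [ 0.7  -0.14  0.21] w 14.1
shift cm [ 0.03  0.01 -0.05] turn -0.608
```

Side force is creeping up and the torque has dropped, so look before going on.

Run:
```python
from h import *
c,im=shot("wrist","w6"); a=cv2.resize(im[90:260,180:350],None,fx=3.2,fy=3.2,interpolation=cv2.INTER_CUBIC); cv2.imwrite("pics/w6c.png",a)
s,im=shot("side","s6"); cv2.imwrite("pics/s6c.png",cv2.resize(im[120:200,160:260],None,fx=7,fy=7,interpolation=cv2.INTER_CUBIC))
go(512.6,239.5,127,0.26)
```

```text
t 13.1 pose [512.5 240.  127.1] [-1.575  0.011 -0.348] F [ 0.7  3.5 -4.3] M [ 0.69 -0.14  0.2 ] w 14.2
shift cm [ 0.03  0.01 -0.05] turn -0.608
```

View pics/w6c.png

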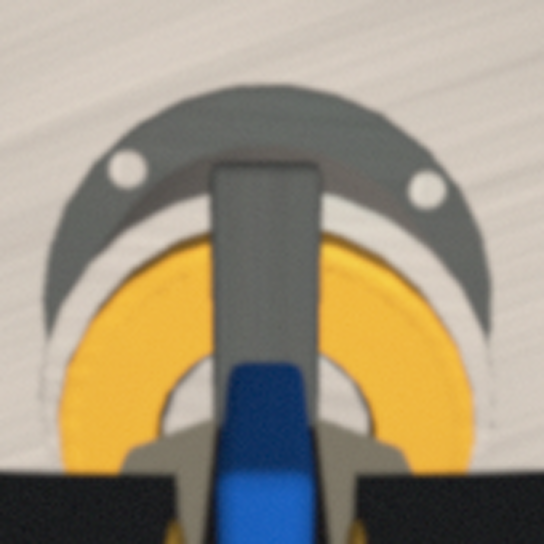

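View pics/s6c.png

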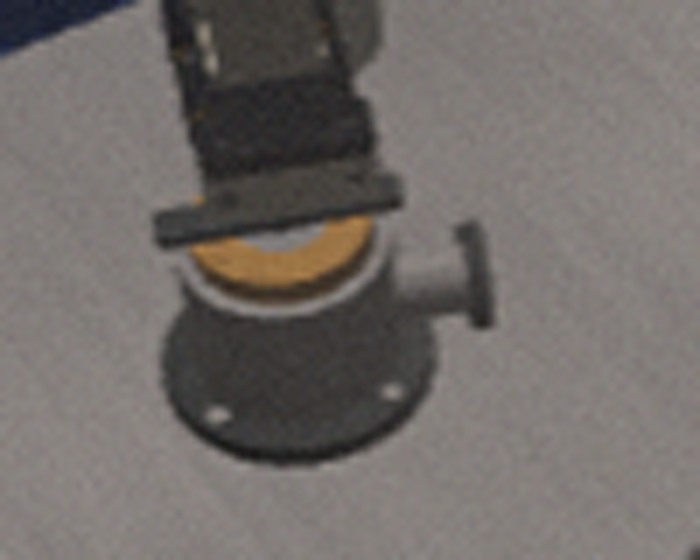

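The spanner is still straight in the hand with its bar just above the ring. The pump is pushing the tool toward +z (tool), so I'll ease that way while continuing.

{"name": "apply_moves", "arguments": {"rows": [[[0,0,0.06],0,0],[[0,0,0.06],0.02,0],[[0,0,0.06],0.04,0]]}}

```text
time: 13.48
tool_pos: [512.5, 240.2, 127.1]
tcp_rot: [-1.576, 0.011, -0.389]
contact_force: [-0.6, -0.2, -2.4]
grip_width: 13.9
```

Run:
```python
from h import *
go(512.6,239.5,127,0.26)
```

```text
t 13.47 pose [512.5 240.2 127.1] [-1.576  0.011 -0.389] F [-0.6 -0.2 -2.4] M [-0.01  0.12  0.34] w 13.9
shift cm [ 0.04  0.01 -0.07] turn -0.649
```

Side force is gone and torque is back at 0.34. Continue.

{"name": "apply_moves", "arguments": {"rows": [[[0,0,0],0.02,0],[[0,0,0],0.04,0],[[0,0,0],0.04,0]]}}

```text
time: 13.85
tool_pos: [512.5, 240.2, 127.1]
tcp_rot: [-1.577, 0.011, -0.43]
contact_force: [-0.0, 1.2, -3.7]
grip_width: 13.8
```

Run:
```python
from h import *
go(512.6,239.5,127,0.26)
```

```text
t 13.85 pose [512.5 240.2 127.1] [-1.577  0.011 -0.43 ] F [-0.   1.2 -3.7] M [0.26 0.05 0.21] w 13.8
shift cm [ 0.04  0.01 -0.07] turn -0.69
```

{"name": "apply_moves", "arguments": {"rows": [[[0,0,0],0.02,0],[[0,0,0],0.04,0],[[0,0,0],0.04,0]]}}

```text
time: 14.22
tool_pos: [512.6, 240.3, 127.1]
tcp_rot: [-1.577, 0.011, -0.47]
contact_force: [-0.0, 0.7, -4.5]
grip_width: 14.2
```

Run:
```python
from h import *
go(512.6,239.5,127,0.26)
```

```text
t 14.22 pose [512.6 240.3 127.1] [-1.577  0.011 -0.47 ] F [-0.   0.7 -4.5] M [0.25 0.02 0.21] w 14.2
shift cm [ 0.04  0.01 -0.07] turn -0.73
```

{"name": "apply_moves", "arguments": {"rows": [[[0,0,0],0.02,0],[[0,0,0],0.04,0],[[0,0,0],0.06,0]]}}

```text
time: 14.6
tool_pos: [512.6, 240.4, 127.1]
tcp_rot: [-1.578, 0.01, -0.531]
contact_force: [0.8, 2.4, -4.0]
grip_width: 13.8
```

Run:
```python
from h import *
go(512.6,239.5,127,0.26)
```

```text
t 14.6 pose [512.6 240.4 127.1] [-1.578  0.01  -0.531] F [ 0.8  2.4 -4. ] M [ 0.34 -0.    0.25] w 13.8
shift cm [ 0.04  0.01 -0.07] turn -0.791
```

{"name": "apply_moves", "arguments": {"rows": [[[0,0,0],0.02,0],[[0,0,0],0.04,0],[[0,0,0],0.04,0]]}}

```text
time: 14.98
tool_pos: [512.6, 240.4, 127.1]
tcp_rot: [-1.578, 0.01, -0.571]
contact_force: [-0.5, 1.6, -3.5]
grip_width: 14.0
```

Run:
```python
from h import *
go(512.6,239.5,127,0.26)
```

```text
t 14.97 pose [512.6 240.4 127.1] [-1.578  0.01  -0.571] F [-0.5  1.6 -3.5] M [0.4  0.03 0.55] w 14.0
shift cm [ 0.05  0.01 -0.08] turn -0.831
```

Torque has stepped up to 0.55 N m, so this may be the stop. One small step more.

{"name": "apply_moves", "arguments": {"rows": [[[0,0,0],0.01,0],[[0,0,0],0.02,0],[[0,0,0],0.02,0]]}}

```text
time: 15.35
tool_pos: [512.6, 240.4, 127.1]
tcp_rot: [-1.578, 0.01, -0.591]
contact_force: [0.2, 1.6, -2.5]
grip_width: 14.1
```

Run:
```python
from h import *
go(512.6,239.5,127,0.26)
c,im=shot("wrist","w7"); a=cv2.resize(im[90:260,180:350],None,fx=3.2,fy=3.2,interpolation=cv2.INTER_CUBIC); cv2.imwrite("pics/w7c.png",a)
```

```text
t 15.35 pose [512.6 240.4 127.1] [-1.578  0.01  -0.591] F [ 0.2  1.6 -2.5] M [ 0.37 -0.    0.66] w 14.1
shift cm [ 0.05  0.01 -0.07] turn -0.851
```

View pics/w7c.png

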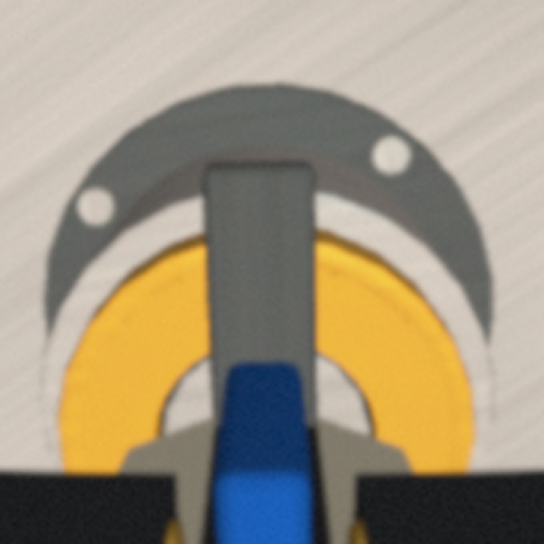

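The bar is now lagging the hand slightly (top edge shifted left to 205–315), so the ring is resisting as at a stop. I'll check with one more small step and the bar's world angle.

{"name": "apply_moves", "arguments": {"rows": [[[0,0,0],0.015,0],[[0,0,0],0.03,0],[[0,0,0],0.03,0]]}}

```text
time: 15.78
tool_pos: [512.6, 240.4, 127.1]
tcp_rot: [-1.579, 0.01, -0.621]
contact_force: [0.9, 1.8, -2.9]
grip_width: 14.5
```

Run:
```python
from h import *
go(512.6,239.5,127,0.26)
c8,_=shot("wrist","w8")
yaws={"w6":-.348,"w7":-.591,"w8":bot.get_obs()["tcp_rot"][2]}
for n in yaws:
    im=cv2.imread(f"pics/{n}.png"); g=cv2.resize(im,None,fx=4,fy=4,interpolation=cv2.INTER_CUBIC)[:,:,2].astype(float)
    o=bot.get_obs(); z=107.1; A=[]
    for row in np.arange(168,198,1.5):
        l=g[int((row+.5)*4)]; seg=l[235*4:295*4]; dk=np.where(seg<135)[0]; m=(dk.min()+dk.max()+1)/8-.5+235
        A.append(onz(c8,(m,row),z,True)[:2])
    A=np.array(A); v=np.linalg.svd(A-A.mean(0))[2][0]; ang=np.arctan(v[1]/v[0])
    rel=ang-yaws["w8"]; print(n,"bar rel to tool",round(rel,4),"bar world",round(yaws[n]+rel,4))
```

```text
t 15.78 pose [512.6 240.4 127.1] [-1.579  0.01  -0.621] F [ 0.9  1.8 -2.9] M [0.33 0.02 0.77] w 14.5
shift cm [ 0.05  0.01 -0.07] turn -0.881
w6 bar rel to tool 0.0062 bar world -0.3418
w7 bar rel to tool 0.0261 bar world -0.5649
w8 bar rel to tool 0.0561 bar world -0.5649
```

Confirmed. The tool turned 0.03 rad further but the bar stayed at −0.565 while torque rose to 0.77, so that's the hard stop. I'll unload the twist, then lift straight up.

{"name": "apply_moves", "arguments": {"rows": [[[0,0,0],0,0],[[0,0,0],0,0],[[0,0,0],-0.03,0],[[0,0,0],-0.06,0],[[0,0,0],-0.06,0]]}}

```text
time: 16.45
tool_pos: [512.6, 240.3, 127.2]
tcp_rot: [-1.578, 0.01, -0.561]
contact_force: [-0.8, 1.0, -3.6]
grip_width: 14.0
```

Run:
```python
from h import *
go(512.6,240,127,-.56)
```

```text
t 16.45 pose [512.6 240.3 127.2] [-1.578  0.01  -0.561] F [-0.8  1.  -3.6] M [ 0.27 -0.06  0.05] w 14.0
shift cm [ 0.02  0.02 -0.03] turn -0.001
```

Moment is down to about 0. Lift.

{"name": "apply_moves", "arguments": {"rows": [[[0,-0.3,0],0,0],[[0,-0.8,0],0,0],[[0,-1.4,0],0,0],[[0,-2.0,0],0,0],[[0,-2.5,0],0,0]]}}

```text
time: 17.08
tool_pos: [513.0, 240.3, 152.8]
tcp_rot: [-1.578, 0.01, -0.561]
contact_force: [0.0, 0.1, -3.0]
grip_width: 13.8
```

{"name": "apply_moves", "arguments": {"rows": [[[0,-2,0],0,0],[[0,-4.5,0],0,0],[[0,-4.7,0],0,0]]}}

```text
time: 17.45
tool_pos: [514.5, 240.6, 201.6]
tcp_rot: [-1.575, 0.007, -0.562]
contact_force: [1.1, 0.0, -2.8]
grip_width: 13.8
```

Run:
```python
from h import *
go(544.5,-200,200,-.483)
c,im=shot("wrist","w9"); 
s,im=shot("side","s9"); cv2.imwrite("pics/s9c.png",cv2.resize(im[90:200,160:260],None,fx=5.4,fy=5.4,interpolation=cv2.INTER_CUBIC))
```

```text
t 17.45 pose [514.5 240.6 201.6] [-1.575  0.007 -0.562] F [ 1.1  0.  -2.8] M [ 0.01 -0.03  0.03] w 13.8
shift cm [ 26.     0.12 -35.69] turn -0.079
```

View pics/w9.png

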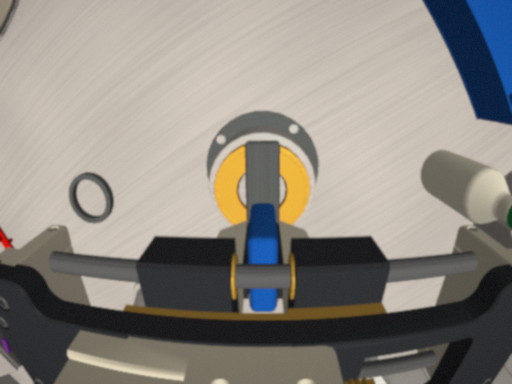

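View pics/s9c.png

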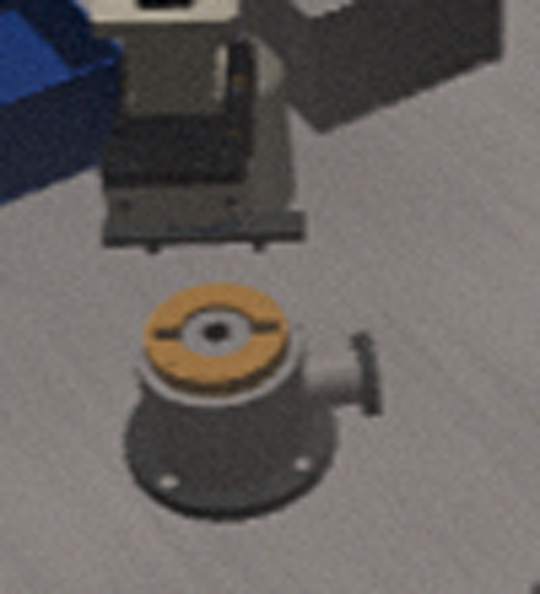

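The ring has turned, with holes at crop (167,333) and (263,327), and the spanner came out cleanly, still straight in the hand. Back to the rest.

{"name": "apply_moves", "arguments": {"rows": [[[2,0,-3],0,0],[[5.5,0,-7.6],-0.02,0],[[9,0,-12.2],-0.04,0],[[12.5,0,-16.8],-0.06,0],[[16,0,-21.5],-0.079,0]]}}

```text
time: 18.18
tool_pos: [533.6, -28.6, 198.1]
tcp_rot: [-1.578, 0.012, -0.482]
contact_force: [1.1, 0.2, -2.8]
grip_width: 13.8
```

Run:
```python
from h import *
go(544.5,-200,130,-.483)
```

```text
t 18.18 pose [533.6 -28.6 198.1] [-1.578  0.012 -0.482] F [ 1.1  0.2 -2.8] M [-0.06 -0.09  0.02] w 13.8
shift cm [  8.99   6.8  -14.64] turn 0.001
```

{"name": "apply_moves", "arguments": {"rows": [[[3,0,-5],0,0],[[6,0.2,-10],0,0],[[8.5,1,-14],0,0],[[9,3,-14.6],0,0],[[9,5,-14.6],0,0]]}}

```text
time: 18.8
tool_pos: [544.2, -200.8, 145.8]
tcp_rot: [-1.578, 0.015, -0.484]
contact_force: [-0.4, 0.1, -2.7]
grip_width: 13.7
```

{"name": "apply_moves", "arguments": {"rows": [[[0,0,0],0,0],[[0,0,0],0,0]]}}

```text
time: 19.05
tool_pos: [544.1, -200.7, 145.6]
tcp_rot: [-1.578, 0.015, -0.484]
contact_force: [0.5, 0.2, -2.5]
grip_width: 13.9
```

Run:
```python
from h import *
go(544.4,-199.8,80,-.481)
c,im=shot("wrist","w10"); cv2.imwrite("pics/w10c.png",cv2.resize(im[90:260,180:350],None,fx=3.2,fy=3.2,interpolation=cv2.INTER_CUBIC))
```

```text
t 19.05 pose [ 544.1 -200.7  145.6] [-1.578  0.015 -0.484] F [ 0.5  0.2 -2.5] M [-0.02 -0.   -0.  ] w 13.9
shift cm [0.09 6.56 0.13] turn -0.003
```

View pics/w10c.png

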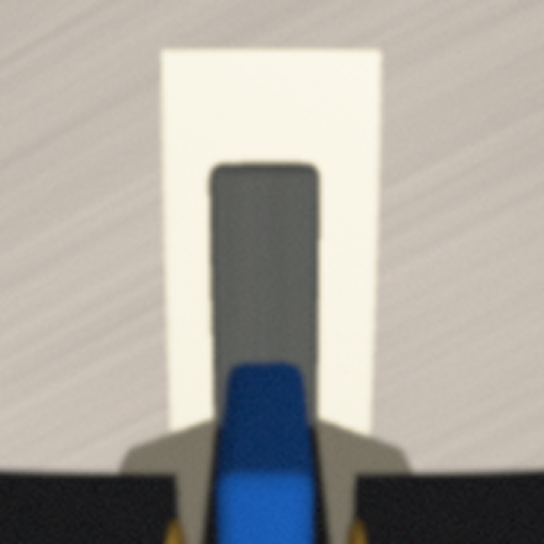

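The bar lines up over the rest (bar centre 265, block 271 in the crop), and a correction of about +1 mm agrees with the recorded pose. Lower.

{"name": "apply_moves", "arguments": {"rows": [[[0.1,2,0.13],0,0],[[0.1,4.5,0.13],0,0],[[0.1,6.5,0.13],0,0],[[0.1,6.7,0.13],0,0]]}}

```text
time: 19.6
tool_pos: [544.6, -199.5, 78.7]
tcp_rot: [-1.578, 0.016, -0.483]
contact_force: [0.7, 0.5, -2.1]
grip_width: 13.9
```

Run:
```python
from h import *
go(544.4,-199.8,55,-.481)
```

```text
t 19.6 pose [ 544.6 -199.5   78.7] [-1.578  0.016 -0.483] F [ 0.7  0.5 -2.1] M [0.02 0.08 0.01] w 13.9
shift cm [ 0.04  2.37 -0.02] turn -0.002
```

{"name": "apply_moves", "arguments": {"rows": [[[0,0.6,0],0,0],[[0,1.2,0],0,0],[[0,1.7,0],0,0],[[0,2.1,0],0,0],[[0,2.35,0],0,0]]}}

```text
time: 20.23
tool_pos: [544.1, -199.5, 55.0]
tcp_rot: [-1.578, 0.016, -0.483]
contact_force: [0.2, -1.2, -1.8]
grip_width: 13.8
```

Run:
```python
from h import *
go(544.4,-199.8,54,-.481)
```

```text
t 20.23 pose [ 544.1 -199.5   55. ] [-1.578  0.016 -0.483] F [ 0.2 -1.2 -1.8] M [-0.04 -0.01 -0.07] w 13.8
shift cm [ 0.04  0.1  -0.01] turn -0.002
```

{"name": "apply_moves", "arguments": {"rows": [[[0,0.08,0],0,0],[[0,0.1,0],0,0],[[0,0.1,0],0,0]]}}

```text
time: 20.6
tool_pos: [544.1, -199.4, 54.7]
tcp_rot: [-1.578, 0.015, -0.483]
contact_force: [-3.4, 1.9, 5.9]
grip_width: 13.8
```

{"name": "apply_moves", "arguments": {"rows": [[[0,0,0],0,2.0],[[0,0,0],0,3.0],[[0,0,0],0,4.5],[[0,0,0],0,6],[[0,0,0],0,6]]}}

```text
time: 21.22
tool_pos: [544.1, -199.5, 54.7]
tcp_rot: [-1.578, 0.016, -0.483]
contact_force: [-0.3, 0.5, -0.5]
grip_width: 55.2
```

{"name": "apply_moves", "arguments": {"rows": [[[0,0,0],0,6],[[0,-2,0],0,6],[[0,-5,0],0,6],[[0,-9,0],0,6],[[0,-14,0],0,6]]}}

```text
time: 21.85
tool_pos: [545.9, -199.4, 195.2]
tcp_rot: [-1.578, 0.018, -0.483]
contact_force: [0.5, -0.1, -0.4]
grip_width: 59.9
```

Run:
```python
from h import *
go(544.4,-199.8,54,-.481)
c,im=shot("wrist","w11")
```

```text
t 21.85 pose [ 545.9 -199.4  195.2] [-1.578  0.018 -0.483] F [ 0.5 -0.1 -0.4] M [-0.06 -0.02 -0.02] w 59.9
shift cm [ 1.300e-01  1.412e+01 -1.000e-02] turn -0.002
```

View pics/w11.png

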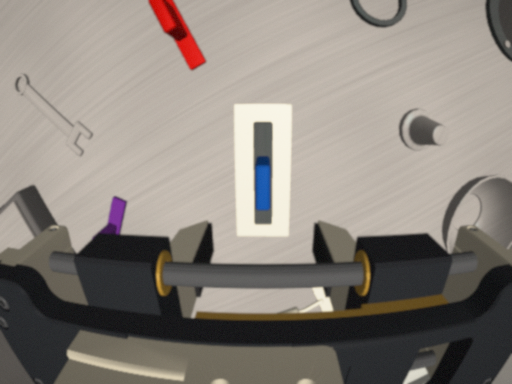

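The spanner stands in the rest just as at the start, with its grip at (263,185). A final check with the side and top cameras.

Run:
```python
from h import *
t,it=shot("top","t12"); s,isd=shot("side","s12")
s0=cv2.imread("pics/side0.png")
a=cv2.resize(s0[220:285,250:330],None,fx=5,fy=5,interpolation=cv2.INTER_CUBIC)
b=cv2.resize(isd[220:285,250:330],None,fx=5,fy=5,interpolation=cv2.INTER_CUBIC); cv2.imwrite("pics/cmp.png",np.hstack([a,b]))
for n,im in(("before",s0),("after",isd)):
    hsv=cv2.cvtColor(im,cv2.COLOR_BGR2HSV); m=cv2.inRange(hsv,(105,120,30),(125,255,255)); m[:220]=0
    k,l,st,ce=cv2.connectedComponentsWithStats(m); i=1+np.argmax(st[1:,4]); print(n,st[i],ce[i])
ctr=np.array([512.,237.3]);S=4
for nm,c,im in(("side",s,isd),):
    big=cv2.resize(im,None,fx=S,fy=S,interpolation=cv2.INTER_CUBIC).max(2)
    d=[]
    for r in np.linspace(26,35,10):
        for th in np.linspace(-np.pi,np.pi,720):
            u,v=proj(c,(ctr[0]+r*np.cos(th),ctr[1]+r*np.sin(th),98))
            d.append((th,big[int((v+.5)*S),int((u+.5)*S)]))
    d=np.array(d); q=d[d[:,1]<np.median(d[:,1])*.62][:,0]
    print(nm,"hole line",np.angle(np.mean(np.exp(2j*q)))/2)
    for sgn in(1,-1):
        k=q[np.sign(np.cos(q))==sgn]; print(len(k),np.angle(np.mean(np.exp(1j*k))) if len(k) else None)
d=cv2.absdiff(s0,isd).max(2); d=cv2.medianBlur((d>60).astype(np.uint8),3); k,l,st,ce=cv2.connectedComponentsWithStats(d); print([x[:5].tolist() for x in st[1:] if x[4]>15])
```

```text
before [283 241  17  14 186] [290.94086022 247.24193548]
after [283 241  16  14 186] [290.65053763 247.36021505]
side hole line -0.506980778660134
298 -0.44222368241878357
311 2.5725369616936984
[[0, 0, 49, 41, 1433], [73, 0, 70, 20, 519], [74, 21, 33, 22, 193], [225, 67, 14, 5, 43], [25, 70, 29, 8, 98], [247, 74, 45, 45, 407], [171, 82, 36, 38, 566], [231, 92, 18, 14, 112], [142, 94, 30, 13, 230], [289, 94, 21, 18, 185], [214, 105, 66, 37, 1526], [98, 113, 9, 10, 50], [285, 112, 54, 47, 1370], [28, 116, 73, 117, 3891], [329, 121, 9, 7, 19], [287, 148, 10, 8, 57], [280, 167, 44, 65, 1763], [280, 178, 7, 7, 35], [78, 233, 18, 40, 442], [0, 238, 6, 3, 16], [69, 244, 4, 12, 24], [0, 260, 12, 33, 269], [17, 276, 25, 5, 52], [8, 291, 32, 18, 340]]
```

View pics/cmp.png

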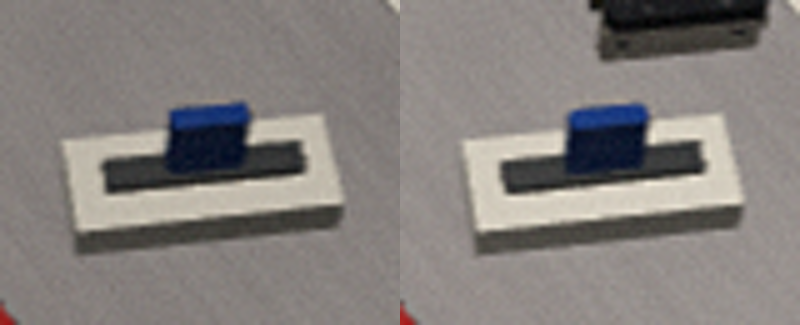

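View pics/s12.png

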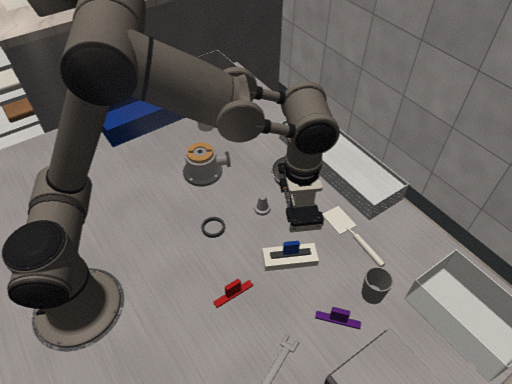

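```bash
python3 -c "
from plant import order
print(order.close_job())"
```

```text
the job is handed in; nothing more can be done
None
```

The lock ring is home on its stop, the blue spanner is back in its white rest, and the job is handed in at about 22 s of the 72 s allowed. No verdict was reported.

- **Pins in:** I set both pins into the ring's holes with no contact force, about 11 mm deep by the tool height.
- **Turning:** I turned the ring clockwise by about 0.8 rad, against a steady friction of about 0.2–0.3 N m. The side force crept up to about 4 N partway, so I paused, looked and eased the tool sideways until it was gone.
- **Stop reached:** At the stop the torque rose from 0.55 to 0.77 N m. The bar stayed at −0.565 rad while the hand turned 0.03 rad further.
- **Last checks:** The before and after side views show the spanner upright in the slot, within about 0.3 px of where it started. The gripper is open and clear, and the bystanders in view look undisturbed. The arm hid the bowl and most of the bottle in the last side view; the bowl showed only partly in the last wrist view, and I did not check the bottle after the job.
- **Disagreement:** The side camera put the final hole line at −0.51 rad, against −0.565 from the bar. That camera also read about 0.06 rad high at the start, and the pins have some slack in the holes, so I take the two to agree.

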